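# Clamp a power module in the bench clamp to the first slip of its drag clutch

## Robot

A 6-joint arm with a two-finger parallel gripper is mounted at the origin on the work surface. World frame = base frame: x ahead of the robot, y to its left, z up, the work surface at z = 0. Lengths are in m, angles in rad, forces in N, time in s.
With the tool pointing down it reaches from about 0.325 to 0.9 m from the base axis. Payload 3.5 kg.
Tool frame: the origin (TCP) lies midway between the tips of the shut fingers; the grasp point (between the pads) lies 19 mm behind it; z points along the fingers, y is the direction in which the jaws open and shut (so a half turn about z gives the same grasp; the last joint's range is limited). The gripper opens to 85 mm and grips with 20 to 120 N. Pads are 22 mm wide; open, the fingers measure 114 mm over their backs; the gripper's body (76 mm by 85 mm) begins 54 mm behind the grasp point. The pads swing forward as they close: fully open they stand 13 mm farther back than shut.
Start: joints at [-1.367, 0.276, -0.026, 1.268, 0, 1.467], TCP at [0.189, -0.596, 0.231] pointing down, gripper open.
Joint ranges: [-3.12, 3.12], [-0.85, 1.88], [-1.08, 1.24], [-1.95, 2.15], [-1.57, 1.53], [-3.14, 3.14]. Speed limits (rad/s): [2.57, 2.57, 3.14, 3.14, 3.14, 3.14].

## Interface

Orientations are given as a unit quaternion [w, x, y, z].
In Python, from station import arm gives the robot as it stands.
- The arm moves only by the shell command python3 -m pendant 'ROWS' [FORCE]. ROWS is JSON, a list of rows, each a list of 3 entries, a list of its own where there are three numbers: the shift along the world's x, y, z in m, then the turn, a rotation vector about the world's x, y, z in degrees, then the finger opening in m, from 0 to 0.0854. In form: [[[tx, ty, tz], [rx, ry, rz], fingers], ...]. A call has 1 to 12 rows; each row shifts and turns the commanded pose from where the row before left it; what a row does not reach is not made up. A row lasts 1/8 s, in which the tool goes at most 62.5 mm and 10.7 degrees, less where a joint would pass 70% of its speed; a pose out of reach is approached as far as the arm can. A call with a gripper value outside its range is refused whole. The fingers move at their own pace and stop on an object; FORCE is the grip in N (left out, the last holds). Time passes only in rows, so rows that do not move let the fingers close. It gives the time, the measured TCP pose, the force and the opening at its end, in the units of the state.
- arm.read_state(): the state, without advancing time (a new reading comes with each control period).
- arm.read_camera(name): name is "scene" or "side" or "wrist"; returns (picture, depth): 400x640x3 uint8, blue, green, red; 400x640 float32, m along the optical axis (not along the pixel's ray), 0 where there is no reading.
- arm.calibration(name): a dict with "fx", "fy", "cx", "cy" (pixels), "T" (4x4, takes a point from camera to world coordinates). Camera axes: x right, y down, z forward; pixel columns grow to the right and rows downward; lengths in m; the calibration is good to about 2 mm. The wrist camera is an equidistant fisheye: a pixel r from the principal point sees the ray r / f radians off the axis. A picture is of the moment at which its call begins: read the wrist's pose just before it. calibration takes no time and is no camera call; for the wrist camera it gives the pose at the moment of the call.
- arm.finish_job(): hands the job in, once; it reports no verdict.
Trained networks look in the newest picture that a camera, given by its name, has taken for a name from the list of things; names that differ only in an ending like _2 or _b are one class to them, and where a whole thing is asked for, a point or a joint stands for the part that bears it (a point fixed in the world has none). Each returns a list of dicts, best first, with "score" (0 to 1); they miss things now and then, are a little off and sometimes report something else, mostly with a low value. They report only what shows in the picture. A call takes as long as a camera call.
- arm.recognise(camera, label): "extent" ([centre column, centre row, width, height] in pixels, round what is visible of it).
- arm.outline_of(camera, label): "pixels" (400x640 bool, what is visible of it) and "extent" ([centre column, centre row, width, height] in pixels, round what is visible of it).
The state is a dict: "time": time; "q": joint angles; "joint_vel": joint speeds; "joint_efforts": joint torques, N m; "tcp_pos": TCP position; "tool_rot": TCP orientation; "wrist_force": force on the tool from outside, world axes, zero at the start; "ft_torque": the same for the moment, N m; "gripper_width": finger opening in m.
Only numpy, scipy, OpenCV 4.12 (cv2) and the standard library are available. Lean on these libraries where they do the work, as an engineer would, in place of code of your own. Each camera call takes 0.05 s, during which the arm holds its last target.

## Task

Stand the finned aluminium module upright on the bed of the bench clamp, its longer side running from jaw to jaw, let go of it, then close the clamp by turning the wing knob clockwise until its drag clutch first slips (the rubber pad behind the module must be pushed fully home; the clutch slips only after that). Stop as soon as it slips, well short of an eighth of a turn of slipping, leave the module clamped, and do not disturb the other things on the bench.

Things in the scene. Friction and masses are not known exactly. Their poses are not given: they have to be found in the camera images.
- module_center (a point): Finned aluminium module, an upright block 44 mm (its x) by 36 mm (y) by 40 mm tall with four low fins (3.5 mm) on top; 0.14 to 0.28 kg. The point is the block's centre, 20 mm above its underside; z up. Of the three metal things on the robot's right it alone is rectangular and all aluminium (the others: a round can, a larger dark transformer with copper winding).
- clamp: Bench clamp, bolted down: dark steel base plate 250 x 110 x 16 mm, whose top is the bed. Origin: centre of the plate's underside, on the table; x runs along the plate from gearbox to pad, z up. Grey gearbox 70 x 70 mm, top at z = 55 mm, centred at x = -85 mm; at the other end a fixed block (x = 96 to 120 mm, 70 mm wide, top at z = 38 mm).
- pad_home (a point): Fixed point on the clamp at its x = 85 mm, z = 26.5 mm: where the face of the sliding rubber pad is once fully home; clamp axes. The pad (50 mm wide, top at clamp z = 36.5 mm, facing clamp -x) is stiff to slide (about 7 N) and has been left anywhere in its 4 mm travel: face at clamp x = 81 to 85 mm. Where is not measured.
- jaw_face (a point): Centre of the face of the clamp's moving aluminium jaw (50 mm wide, 20 mm tall, 18 mm thick, top at clamp z = 36.5 mm), clamp axes; it faces the pad along the clamp's +x. It advances along +x by 6 mm per radian of the screw and starts at clamp x = 27 to 32 mm.
- wing_grip (a point): Black wing knob on the gearbox: an upright bar 40 mm long (the point's x), 12 mm thick (its y), 34 mm tall (66.5 to 100.5 mm above the table), on a round collar 40 mm across (top at 66.5 mm). The point is on the turning axis, 88 mm above the table; z up. Clockwise from above closes the jaw against about 0.09 N m of drag; the screw does not spring back when let go.
- clutch (a joint): Slip (rad) of the wing knob relative to the screw, 0 at the start, growing as the knob turns clockwise while the screw stands still. It slips at about 0.22 N m on the knob (jaw pressing with about 20 N), and the moment stays there while it slips. A white tick on the collar and a black tick on the 54 mm steel disc of the screw below it line up until it slips. An eighth of a turn is 0.79 rad.
- capacitor_center (a point): Bystander: a round aluminium can 36 mm in diameter, 50 mm tall, standing; the point is its centre.
- transformer: Bystander: a transformer 54 x 50 x 50 mm, dark steel with copper winding; origin under its centre.
- relay: Bystander: a white relay 28 x 35 x 28 mm; origin under its centre.
- flux: Bystander: a bottle 48 mm in diameter, 110 mm tall; origin under its centre.
- screwdriver: Bystander: a screwdriver lying beyond the clamp.
- tape: Bystander: a black roll of tape, 90 mm across, 19 mm tall, lying flat; origin under its centre.

How it is judged:
By the outcome, as a careful person would: the job done as asked, in the order asked, and still so for the second after the job is handed in, with the robot touching nothing.
It also fails if it takes over 64 s, if anything falls off the work surface, if the arm or the gripper's body presses on something with over 40 N, if the wrist force passes 120 N, or if a joint passes its speed limit or range.

## Working session

There is one attempt and no reset: what is moved stays moved. The work goes in short steps, Python scripts to look and compute and a shell command to move; the robot and the scene stay as the last step left them, time stands still between calls to the robot, and variables do not carry over. Pictures are saved under pics/ and viewed, and the job is handed in when it is done.

```bash
ls; mkdir -p pics
python3 - <<'E'
from station import arm
import cv2,numpy as np
print(arm.read_state())
for c in ["scene","side","wrist"]:
    p,d=arm.read_camera(c); cv2.imwrite(f"pics/{c}0.png",p); np.save(f"pics/{c}0.npy",d)
    k=arm.calibration(c); print(c,k)
    for l in ["module_center","clamp","wing_grip","jaw_face","capacitor_center","transformer"]:
        r=arm.recognise(c,l); print(l,[(round(x['score'],2),np.round(x['extent'])) for x in r[:2]])
print(arm.read_state()['time'])
E
```

```text
pics
{'time': 0.0, 'q': array([-1.36740173e+00,  2.77122617e-01, -2.79008786e-02,  1.26800792e+00,
       -2.42212733e-05,  1.46737619e+00]), 'joint_vel': array([ 0.00142795,  0.00069437, -0.00118838, -0.00051924,  0.00036851,
       -0.0008185 ]), 'joint_efforts': array([-1.29063978e-03, -4.45504403e+01,  2.95204121e+01,  1.65909017e-02,
       -3.28945280e-04, -2.84860562e-06]), 'tcp_pos': array([ 0.18857592, -0.59504295,  0.23015674]), 'tool_rot': array([-1.11554329e-03,  9.88255529e-01,  1.52806285e-01, -6.79351872e-05]), 'wrist_force': array([-0.37002356, -0.00810084,  0.76133738]), 'ft_torque': array([-0.01371855,  0.03179004,  0.01208379]), 'gripper_width': 0.08540062968294775}
scene {'fx': 400.0381205848779, 'fy': 400.0381205848779, 'cx': 314.31251547182535, 'cy': 202.59652396620595, 'T': array([[ 0.90325049,  0.31591002, -0.29041247,  0.84772359],
       [ 0.42877578, -0.69129401,  0.5816046 , -0.57261424],
       [-0.01702568, -0.64985648, -0.75986623,  0.80241573],
       [ 0.        ,  0.        ,  0.        ,  1.        ]])}
module_center [(0.79, array([248., 240.,  22.,
[... 882 characters left out ...]
.69, array([309., 242.,  24.,  22.]))]
capacitor_center [(0.53, array([334., 175.,  11.,  22.]))]
transformer [(0.86, array([378., 163.,  23.,  15.]))]
wrist {'fx': 309.70691628693146, 'fy': 309.70691628693146, 'cx': 317.11311069981724, 'cy': 193.81815231267288, 'T': array([[ 3.03504733e-01, -9.16498896e-01, -2.60604394e-01,
         2.54502979e-01],
       [-9.52829456e-01, -2.91659041e-01, -8.39704218e-02,
        -5.74778398e-01],
       [ 9.51171173e-04,  2.73796964e-01, -9.61787044e-01,
         3.74334971e-01],
       [ 0.00000000e+00,  0.00000000e+00,  0.00000000e+00,
         1.00000000e+00]])}
module_center []
clamp []
wing_grip []
jaw_face []
capacitor_center []
transformer []
1.05
```

View pictures.

Run:
```python
import cv2
p=cv2.imread("pics/scene0.png"); cv2.imwrite("pics/scene0c.png",cv2.resize(p[100:360,160:480],None,fx=2.5,fy=2.3,interpolation=cv2.INTER_CUBIC))
p=cv2.imread("pics/side0.png"); cv2.imwrite("pics/side0c.png",cv2.resize(p[90:330,180:480],None,fx=2.6,fy=2.5,interpolation=cv2.INTER_CUBIC))
```

```text
(no output)
```

View pics/scene0c.png

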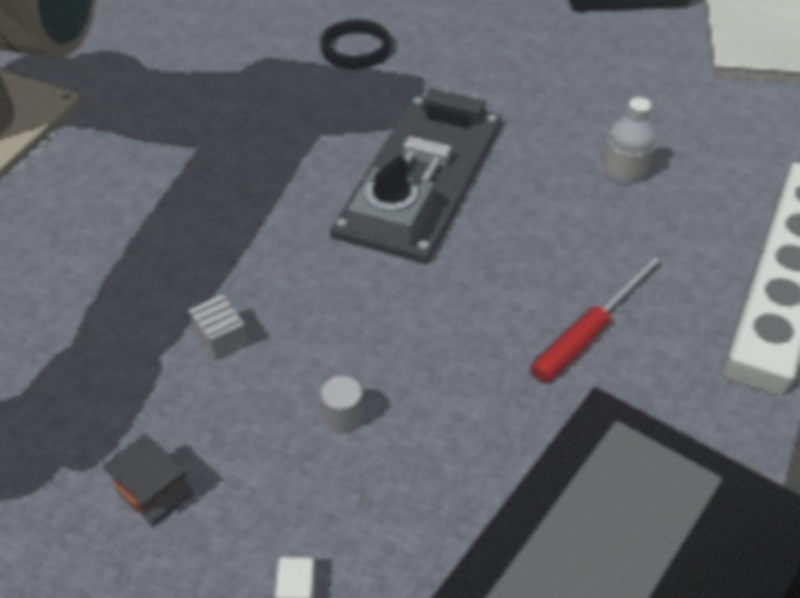

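View pics/side0c.png

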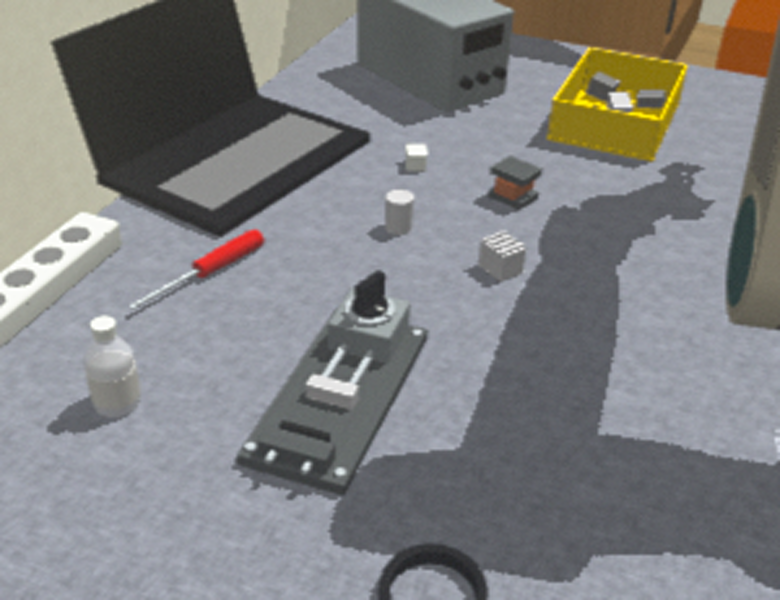

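View pics/wrist0.png

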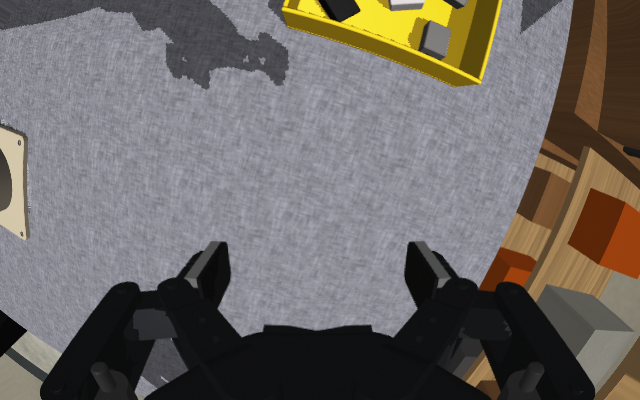

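```bash
cat > h.py <<'E'
from station import arm
import numpy as np,cv2
def cloud(c,d,k=None):
    k=k or arm.calibration(c)
    v,u=np.mgrid[0:400,0:640]
    x=(u-k['cx'])/k['fx'];y=(v-k['cy'])/k['fy']
    if c=='wrist':
        r=np.hypot(x,y);s=np.where(r>1e-9,np.tan(r)/np.maximum(r,1e-9),1);x=x*s;y=y*s
    P=np.stack([x*d,y*d,d],-1)
    return P@k['T'][:3,:3].T+k['T'][:3,3]
def project(c,P,k=None):
    k=k or arm.calibration(c)
    p=(np.atleast_2d(P)-k['T'][:3,3])@k['T'][:3,:3]
    if c=='wrist':
        r=np.hypot(p[:,0],p[:,1]);th=np.arctan2(r,p[:,2]);s=th/np.maximum(r,1e-9)
        return np.stack([k['fx']*p[:,0]*s+k['cx'],k['fy']*p[:,1]*s+k['cy']],-1)
    return np.stack([k['fx']*p[:,0]/p[:,2]+k['cx'],k['fy']*p[:,1]/p[:,2]+k['cy']],-1)
E
python3 - <<'E'
from h import *
for c in ["scene","side"]:
    d=np.load(f"pics/{c}0.npy");P=cloud(c,d)
    tb=P[(np.abs(P[...,2])<.01)&(d>0)];print(c,"table z",np.median(tb[:,2]))
    for l,lo,hi in [("module_center",.034,.05),("clamp",.01,.022),("clamp",.048,.06),("clamp",.06,.12),("capacitor_center",.04,.06),("transformer",.04,.06)]:
        if True:
            r=arm.outline_of(c,l)
            for x in r[:1]:
                m=x['pixels']&(d>0);Q=P[m];s=Q[(Q[:,2]>lo)&(Q[:,2]<hi)]
                if len(s)<5: print(l,len(s));continue
                rc=cv2.minAreaRect(s[:,:2].astype(np.float32)*1000)
                print(c,l,round(x['score'],2),len(s),np.round(s.mean(0),4),rc)
E
```

```text
scene table z -9.966702732089328e-05
scene module_center 0.77 248 [ 0.4596 -0.1547  0.0411] ((457.9949035644531, -153.23492431640625), (34.869049072265625, 43.71942901611328), 59.264793395996094)
scene clamp 0.86 1400 [0.5457 0.143  0.0158] ((535.4282836914062, 139.78843688964844), (111.15974426269531, 249.98182678222656), 3.4240992069244385)
scene clamp 0.86 349 [0.5461 0.0453 0.0545] ((540.4093627929688, 56.4504508972168), (70.59259796142578, 70.66942596435547), 3.0910563468933105)
scene clamp 0.86 293 [0.5441 0.0515 0.0776] ((543.079833984375, 51.45841598510742), (50.65024948120117, 43.077392578125), 30.477554321289062)
scene capacitor_center 0.7 213 [ 0.6085 -0.1886  0.0489] ((607.64306640625, -186.73019409179688), (32.660072326660156, 33.96324157714844), 27.134273529052734)
transformer 0
side table z 0.00014138053914425353
side module_center 0.78 108 [ 0.4515 -0.1437  0.0407] ((452.7622375488281, -146.20376586914062), (34.50334167480469, 40.799224853515625), 56.85696792602539)
side clamp 0.67 1686 [0.5235 0.1685 0.0158] ((532.451904296875, 145.17782592773438), (111.46957397460938, 252.94235229492188), 3.371412754058838)
side clamp 0.67 257 [0.5308 0.0724 0.0544] ((536.883544921875, 60.308502197265625), (69.31613159179688, 70.48141479492188), 2.931903123855591)
side clamp 0.67 261 [0.5344 0.066  0.0769] ((535.2459716796875, 64.95210266113281), (52.40403747558594, 42.566917419433594), 24.178955078125)
side capacitor_center 0.45 66 [ 0.6031 -0.1784  0.0477] ((604.0294189453125, -181.10467529296875), (31.23085594177246, 33.74701690673828), 51.6588249206543)
side transformer 0.81 143 [ 0.4919 -0.3161  0.0482] ((492.6596374511719, -319.2462158203125), (47.424861907958984, 56.77251434326172), 72.619384765625)
```

```bash
python3 -m pendant '[[[0.022,0.037,0],[0,0,10.5],0.0854],[[0.022,0.037,0],[0,0,10.5],0.0854],[[0.022,0.037,0],[0,0,10.5],0.0854],[[0.022,0.037,0],[0,0,10.5],0.0854],[[0.022,0.037,0],[0,0,10.5],0.0854],[[0.022,0.037,0],[0,0,10.5],0.0854],[[0.022,0.037,0],[0,0,10.5],0.0854],[[0.022,0.037,0],[0,0,10.5],0.0854],[[0.022,0.037,0],[0,0,10.5],0.0854],[[0.022,0.037,0],[0,0,10.5],0.0854],[[0.022,0.037,-0.01],[0,0,10.5],0.0854],[[0.022,0.037,-0.01],[0,0,10.5],0.0854]]'
python3 -m pendant '[[[0.002,0.001,-0.01],[0,0,5],0.0854],[[0,0,0],[0,0,0],0.0854],[[0,0,0],[0,0,0],0.0854]]'
python3 - <<'E'
from h import *
s=arm.read_state();k=arm.calibration("wrist")
p,d=arm.read_camera("wrist"); cv2.imwrite("pics/w1.png",p);np.save("pics/w1.npy",d)
print(s['q'],s['tcp_pos'],s['tool_rot'])
P=cloud("wrist",d,k)
for x in arm.outline_of("wrist","module_center")[:1]:
    print(x['score'],x['extent'])
    Q=P[x['pixels']&(d>0)];q=Q[(Q[:,2]>.034)&(Q[:,2]<.05)]
    print(len(q),np.percentile(Q[:,2],[5,50,95]),cv2.minAreaRect(q[:,:2].astype(np.float32)*1000))
    q=Q[(Q[:,2]>.038)&(Q[:,2]<.0415)]
    print(len(q),cv2.minAreaRect(q[:,:2].astype(np.float32)*1000))
E
```

```text
time: 3.15
tcp_pos: [0.4536, -0.1507, 0.2115]
tool_rot: [0.001, 0.31, 0.951, -0.0]
wrist_force: [-0.0, -0.7, 0.3]
gripper_width: 0.0852
time: 3.52
tcp_pos: [0.4548, -0.1512, 0.2017]
tool_rot: [0.0, 0.272, 0.962, -0.0]
wrist_force: [0.7, 0.7, -0.1]
gripper_width: 0.0857
[-4.55904077e-01  3.57960665e-02 -3.74904704e-01  1.15965153e+00
 -9.23961397e-05  9.42844793e-02] [ 0.45475887 -0.15118728  0.2017013 ] [ 2.10086326e-04  2.71637674e-01  9.62399565e-01 -8.53687485e-05]
0.59 [317.1, 175.0, 40.1, 46.2]
1542 [0.01685914 0.0407087  0.04458658] ((455.7515869140625, -152.16995239257812), (36.537776947021484, 43.371673583984375), 58.44951629638672)
882 ((455.8392333984375, -152.22630310058594), (36.527469635009766, 43.200172424316406), 58.543067932128906)
```

View pics/w1.png

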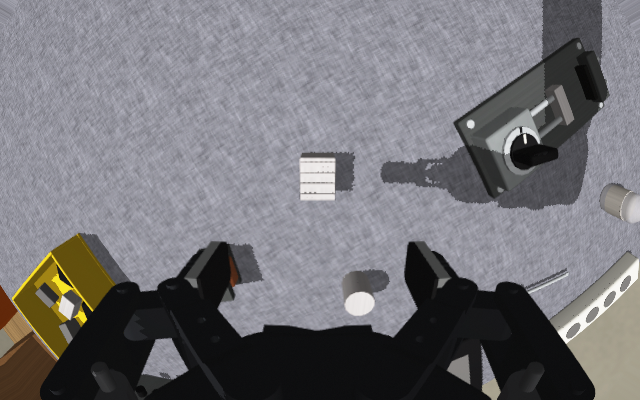

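```bash
python3 -m pendant '[[[0.001,-0.001,-0.04],[0,0,0],0.0854],[[0,0,-0.05],[0,0,0],0.0854],[[0,0,-0.05],[0,0,0],0.0854],[[0,0,-0.035],[0,0,0],0.0854],[[0,0,-0.02],[0,0,0],0.0854],[[0,0,0],[0,0,0],0.0854],[[0,0,0],[0,0,0],0.02],[[0,0,0],[0,0,0],0.02],[[0,0,0],[0,0,0],0.02],[[0,0,0],[0,0,0],0.02],[[0,0,0],[0,0,0],0.02],[[0,0,0],[0,0,0],0.02]]' 50
```

```text
time: 5.12
tcp_pos: [0.4569, -0.1524, 0.0076]
tool_rot: [0.001, 0.271, 0.963, -0.0]
wrist_force: [-0.4, 0.3, 6.3]
gripper_width: 0.0352
```

```bash
python3 -m pendant '[[[0,0,0.02],[0,0,0],0.02],[[0,0,0.045],[0,0,0],0.02],[[0.01,0.02,0.045],[0,0,-9.2],0.02],[[0.015,0.043,0.045],[0,0,-9.2],0.02],[[0.015,0.043,0.04],[0,0,-9.2],0.02],[[0.015,0.043,0.03],[0,0,-9.2],0.02],[[0.012,0.038,0.01],[0,0,-9.2],0.02],[[0.01,0.025,0.005],[0,0,-9.0],0.02],[[0,0,0],[0,0,0],0.02],[[0,0,0],[0,0,0],0.02]]'
python3 - <<'E'
from h import *
s=arm.read_state();k=arm.calibration("wrist")
p,d=arm.read_camera("wrist"); cv2.imwrite("pics/w2.png",p);np.save("pics/w2.npy",d);np.save("pics/w2T.npy",k['T'])
print(s['q'],s['tcp_pos'],s['tool_rot'],np.degrees(2*np.arctan2(s['tool_rot'][2],s['tool_rot'][1])))
P=cloud("wrist",d,k)
o=arm.outline_of("wrist","clamp")[0]
Q=P[o['pixels']&(d>0)];print(o['score'],o['extent'])
for lo,hi in[(.012,.02),(.03,.045),(.052,.058),(.08,.105)]:
    q=Q[(Q[:,2]>lo)&(Q[:,2]<hi)]
    if len(q)>5: print(lo,len(q),cv2.minAreaRect(q[:,:2].astype(np.float32)*1000))
for l in ["module_center","jaw_face","wing_grip"]:
  for o in arm.outline_of("wrist",l)[:1]:
    Q=P[o['pixels']&(d>0)];print(l,o['score'],o['extent'],np.percentile(Q[:,2],[5,50,95]),Q.mean(0))
E
```

```text
time: 6.38
tcp_pos: [0.5314, 0.0589, 0.2444]
tool_rot: [-0.001, 0.684, 0.729, -0.001]
wrist_force: [0.1, 0.3, -2.7]
gripper_width: 0.0356
[-1.03071757e-02  1.11116423e-01 -2.00922178e-01  1.26080313e+00
 -5.16962641e-04  1.49663285e+00] [0.53143909 0.05887505 0.24438531] [-5.78155401e-04  6.84173047e-01  7.29318949e-01 -8.82309363e-04] 93.65872696190691
0.55 [326.2, 101.8, 95.0, 203.7]
0.012 11166 ((533.8482666015625, 141.21331787109375), (111.11921691894531, 249.2797393798828), 3.566452980041504)
0.03 2731 ((532.3602905273438, 174.01895141601562), (70.22661590576172, 164.96221923828125), 3.971208333969116)
0.052 1938 ((539.0512084960938, 58.24848175048828), (70.71431732177734, 68.26888275146484), 3.3615994453430176)
0.08 580 ((539.0570678710938, 57.89434814453125), (40.324615478515625, 13.035726547241211), 74.66899108886719)
module_center 0.75 [317.8, 262.1, 93.4, 118.1] [0.24928598 0.27757501 0.2812917 ] [0.53089942 0.06631087 0.27371623]
jaw_face 0.82 [326.6, 107.2, 45.1, 70.6] [0.0291627  0.03284572 0.03781089] [0.53415175 0.1417754  0.03357713]
wing_grip 0.94 [327.1, 179.8, 37.8, 45.2] [0.06564929 0.07596864 0.10152475] [0.53779808 0.05912289 0.08242201]
```

View pics/w2.png

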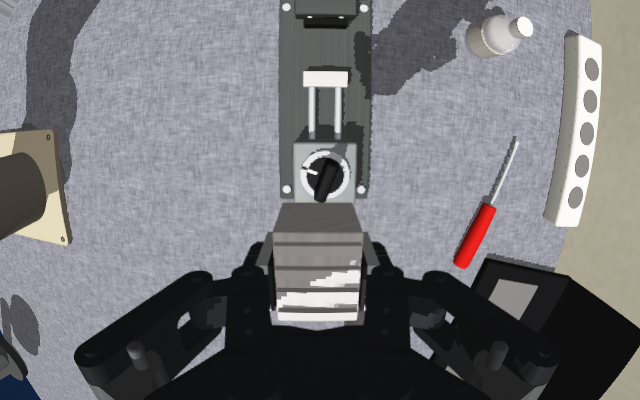

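Run:
```python
from h import *
d=np.load("pics/w2.npy");k=arm.calibration("wrist");k['T']=np.load("pics/w2T.npy")
P=cloud("wrist",d,k);P=P.reshape(-1,3)[(d>0).ravel()]
a=np.radians(93.55);ex=np.array([np.cos(a),np.sin(a)]);ey=np.array([-ex[1],ex[0]])
C=np.array([.5338,.1420])
q=P[:,:2]-C;x=q@ex*1000;y=q@ey*1000;z=P[:,2]*1000
m=(abs(x)<140)&(abs(y)<70)
for n,c in [("plate",(z>12)&(z<20)),("jaw",(z>34)&(z<39)&(x>0)&(x<60)),("pad/blk",(z>33)&(z<42)&(x>70)),("pad z33-37.3",(z>33)&(z<37.2)&(x>70)),("box",(z>53)&(z<57)&(x<-40))]:
    i=m&c;print(n,i.sum(),"x",np.round(np.percentile(x[i],[0,1,50,99,100]),1),"y",np.round(np.percentile(y[i],[0,1,50,99,100]),1))
i=m&(z>25)&(z<45)&(x>60)
h,e=np.histogram(x[i],bins=np.arange(60,130,2));print(list(zip(e,h)))
# module in tool frame
t=np.array([0.53143909,0.05887505]);a=np.radians(93.66);ex=np.array([np.cos(a),np.sin(a)]);ey=np.array([-ex[1],ex[0]])
q=P[:,:2]-t;x=q@ex*1000;y=q@ey*1000
i=(abs(y)<15)&(z>235)&(z<300)&(x<40)&(x>-30)
for lo in range(235,300,5):
    j=i&(z>=lo)&(z<lo+5)
    if j.sum()>5:print(lo,j.sum(),np.round(np.percentile(x[j],[1,50,99]),1),)
j=i&(z>277)&(abs(x)<40);print(cv2.minAreaRect(np.stack([x,y],-1)[j].astype(np.float32)))
```

```text
plate 11183 x [-125.4 -118.3   14.8  117.6  123.9] y [-55.6 -54.1   0.7  54.1  55.6]
jaw 711 x [10.4 11.3 19.6 28.6 28.7] y [-24.9 -24.7  -0.1  25.3  25.5]
pad/blk 1282 x [ 83.3  83.8 101.1 114.1 114.8] y [-35.1 -33.8  -1.   33.7  35.1]
pad z33-37.3 414 x [ 83.3  83.6  91.2 113.9 114.4] y [-35.1 -34.8  -0.5  33.9  35.1]
box 1871 x [-119.3 -117.7  -74.1  -50.3  -49.9] y [-35.3 -34.3   0.9  34.7  35.3]
[(np.int64(60), np.int64(0)), (np.int64(62), np.int64(0)), (np.int64(64), np.int64(0)), (np.int64(66), np.int64(0)), (np.int64(68), np.int64(0)), (np.int64(70), np.int64(0)), (np.int64(72), np.int64(0)), (np.int64(74), np.int64(0)), (np.int64(76), np.int64(0)), (np.int64(78), np.int64(0)), (np.int64(80), np.int64(0)), (np.int64(82), np.int64(83)), (np.int64(84), np.int64(104)), (np.int64(86), np.int64(82)), (np.int64(88), np.int64(72)), (np.int64(90), np.int64(65)), (np.int64(92), np.int64(3)), (np.int64(94), np.int64(91)), (np.int64(96), np.int64(199)), (np.int64(98), np.int64(99)), (np.int64(100), np.int64(93)), (np.int64(102), np.int64(105)), (np.int64(104), np.int64(98)), (np.int64(106), np.int64(92)), (np.int64(108), np.int64(105)), (np.int64(110), np.int64(94)), (np.int64(112), np.int64(98)), (np.int64(114), np.int64(14)), (np.int64(116), np.int64(0)), (np.int64(118), np.int64(0)), (np.int64(120), np.int64(0)), (np.int64(122), np.int64(0)), (np.int64(124), np.int64(0)), (np.int64(126), np.int64(0))]
235 40 [22.2 22.4 22.6]
240 216 [21.8 22.6 23.1]
245 168 [22.1 22.5 22.9]
250 252 [22.  22.5 23.2]
255 252 [21.9 22.6 22.9]
260 259 [21.9 22.5 23.1]
265 331 [21.8 22.5 23.1]
270 368 [21.8 22.5 23.3]
275 4061 [-20.7   7.7  22.6]
280 2557 [-17.3   5.1  18.8]
((1.0396709442138672, -0.0099029541015625), (43.926570892333984, 29.974414825439453), 0.06614813208580017)
```

```bash
python3 -m pendant '[[[-0.001,0.04,0],[0,0,0],0.02],[[0,0.05,0],[0,0,0],0.02],[[0,0.035,-0.03],[0,0,0],0.02],[[0,0.013,-0.045],[0,0,0],0.02],[[0,0,-0.05],[0,0,0],0.02],[[0,0,-0.04],[0,0,0],0.02],[[0,0,-0.025],[0,0,0],0.02],[[0,0,-0.015],[0,0,0],0.02],[[0,0,0],[0,0,0],0.02],[[0,0,0],[0,0,0],0.02]]'
python3 - <<'E'
from h import *
s=arm.read_state();k=arm.calibration("wrist")
print(s['q'],s['tcp_pos'],np.degrees(2*np.arctan2(s['tool_rot'][2],s['tool_rot'][1])))
p,d=arm.read_camera("side"); cv2.imwrite("pics/s3.png",cv2.resize(p[180:300,240:380],None,fx=5,fy=5,interpolation=cv2.INTER_CUBIC))
E
```

```text
time: 7.88
tcp_pos: [0.5327, 0.1973, 0.0415]
tool_rot: [0.001, 0.685, 0.729, 0.001]
wrist_force: [0.9, 0.2, -1.3]
gripper_width: 0.035
[ 2.40935127e-01  3.43026285e-01 -3.73645502e-01  8.51703198e-01
 -6.51134128e-06  1.74947056e+00] [0.53268995 0.19730274 0.04150134] 93.56728578770988
```

View pics/s3.png

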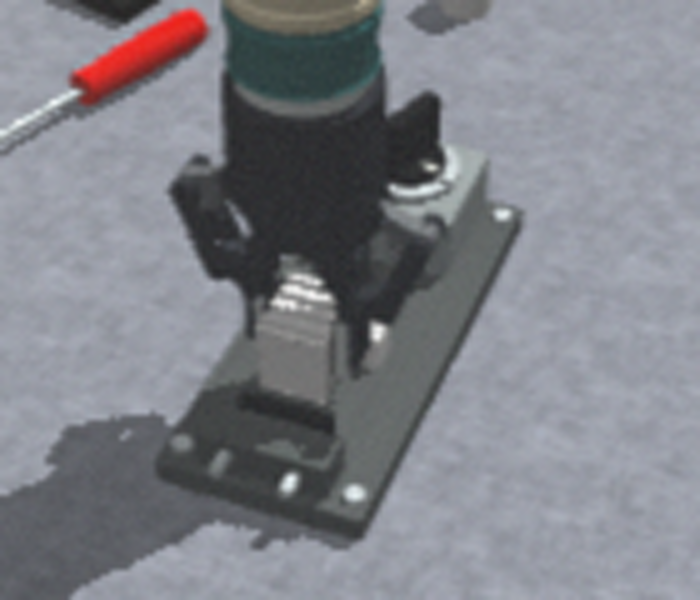

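```bash
python3 -m pendant '[[[-0.002,0,-0.01],[0,0,0],0.02],[[0,0,-0.006],[0,0,0],0.02],[[0,0,-0.001],[0,0,0],0.02],[[0,0,0],[0,0,0],0.02]]'
python3 -m pendant '[[[0,0,-0.001],[0,0,0],0.02],[[0,0,0],[0,0,0],0.02]]'
```

```text
time: 8.43
tcp_pos: [0.5294, 0.1973, 0.0236]
tool_rot: [-0.0, 0.685, 0.729, 0.0]
wrist_force: [-0.6, 1.0, 2.8]
gripper_width: 0.0355
time: 8.68
tcp_pos: [0.5294, 0.1973, 0.0236]
tool_rot: [0.0, 0.685, 0.729, 0.0]
wrist_force: [-4.1, -0.7, 9.8]
gripper_width: 0.0358
```

```bash
python3 -m pendant '[[[0,0,0],[0,0,0],0.045],[[0,0,0],[0,0,0],0.06],[[0,0,0],[0,0,0],0.065],[[0,0,0.015],[0,0,0],0.065],[[0,0,0.04],[0,0,0],0.065],[[0,-0.03,0.05],[0,0,0],0.065],[[0,-0.05,0.05],[0,0,0],0.065],[[0,-0.05,0.03],[0,0,0],0.065],[[0,-0.01,0],[0,0,0],0.065],[[0,0,0],[0,0,0],0.065]]'
python3 - <<'E'
from h import *
s=arm.read_state();k=arm.calibration("wrist")
p,d=arm.read_camera("wrist"); cv2.imwrite("pics/w4.png",p);np.save("pics/w4.npy",d);np.save("pics/w4T.npy",k['T'])
print(s['q'],s['tcp_pos'],s['wrist_force'],s['ft_torque'],np.degrees(2*np.arctan2(s['tool_rot'][2],s['tool_rot'][1])))
P=cloud("wrist",d,k)
for l,lo,hi in [("module_center",.05,.065),("wing_grip",.085,.105),("wing_grip",.094,.103)]:
  for o in arm.outline_of("wrist",l)[:1]:
    Q=P[o['pixels']&(d>0)];q=Q[(Q[:,2]>lo)&(Q[:,2]<hi)];print(l,o['score'],o['extent'],np.percentile(Q[:,2],[5,50,95]))
    if len(q)>5:print(cv2.minAreaRect(q[:,:2].astype(np.float32)*1000))
q=P[(P[...,2]>.052)&(P[...,2]<.058)&(P[...,1]<.11)&(abs(P[...,0]-.54)<.05)&(d>0)]
print(cv2.minAreaRect(q[:,:2].astype(np.float32)*1000))
p2,_=arm.read_camera("side"); cv2.imwrite("pics/s4.png",cv2.resize(p2[180:300,240:380],None,fx=5,fy=5,interpolation=cv2.INTER_CUBIC))
E
```

```text
time: 9.93
tcp_pos: [0.5291, 0.0627, 0.2015]
tool_rot: [-0.0, 0.685, 0.728, 0.0]
wrist_force: [-0.6, -0.6, -0.1]
gripper_width: 0.0651
[-3.69701685e-03  1.31991040e-01 -2.69475455e-01  1.16939468e+00
  5.34697695e-04  1.50601950e+00] [0.52910228 0.06270004 0.2014942 ] [-0.639238   -0.57900702 -0.11891684] [-0.04275351 -0.05115614 -0.0171076 ] 93.49961436502137
module_center 0.63 [327.7, 41.2, 42.6, 48.1] [0.03930083 0.05677445 0.06045778]
((529.0262451171875, 197.30435180664062), (36.194244384765625, 43.353294372558594), 3.873911142349243)
wing_grip 0.93 [327.9, 196.2, 41.7, 50.7] [0.06614814 0.08232343 0.10150297]
((539.1224365234375, 58.54228210449219), (38.817909240722656, 12.736845016479492), 73.19267272949219)
wing_grip 0.93 [327.9, 196.2, 41.7, 50.7] [0.06614814 0.08232343 0.10150297]
((539.1177978515625, 58.54220199584961), (38.82720947265625, 12.717449188232422), 73.0592269897461)
((539.145751953125, 57.88165283203125), (70.49239349365234, 68.39749908447266), 3.7036941051483154)
```

View pics/w4.png

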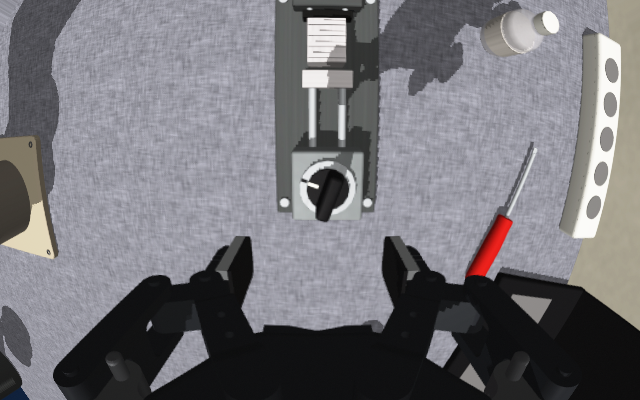

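View pics/s4.png

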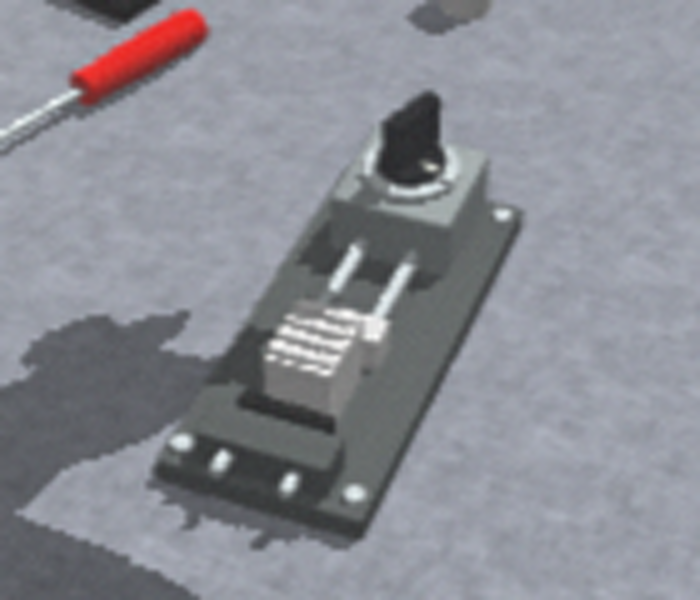

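```bash
python3 -m pendant '[[[0.002,-0.001,0],[0,0,10.6],0.05],[[0.002,-0.001,0],[0,0,10.6],0.05],[[0.002,-0.001,0],[0,0,10.6],0.05],[[0.002,-0.001,0],[0,0,10.6],0.05],[[0.002,0,0],[0,0,10.6],0.05],[[0,0,0],[0,0,10.6],0.05],[[0,0,0],[0,0,10.6],0.05],[[0,0,0],[0,0,10.6],0.05],[[0,0,0],[0,0,10.6],0.05],[[0,0,0],[0,0,10.6],0.05],[[0,0,0],[0,0,10.6],0.05],[[0,0,0],[0,0,10.6],0.05]]'
python3 -m pendant '[[[0,0,-0.02],[0,0,10.6],0.05],[[0,0,-0.02],[0,0,10.6],0.05],[[0,0,-0.02],[0,0,10.6],0.05],[[0,0,0],[0,0,0],0.05],[[0,0,0],[0,0,0],0.05]]'
python3 - <<'E'
from h import *
s=arm.read_state();k=arm.calibration("wrist")
p,d=arm.read_camera("wrist"); cv2.imwrite("pics/w5.png",p)
print(s['q'],s['tcp_pos'],s['joint_efforts'],s['ft_torque'],np.degrees(2*np.arctan2(s['tool_rot'][2],s['tool_rot'][1])))
P=cloud("wrist",d,k)
q=P[(P[...,2]>.094)&(P[...,2]<.104)&(np.hypot(P[...,1]-.058,P[...,0]-.539)<.03)&(d>0)]
print(len(q),cv2.minAreaRect(q[:,:2].astype(np.float32)*1000))
E
```

```text
time: 11.68
tcp_pos: [0.5389, 0.0599, 0.2006]
tool_rot: [-0.001, -0.352, 0.936, 0.0]
wrist_force: [-0.4, -0.6, 0.3]
gripper_width: 0.05
time: 12.3
tcp_pos: [0.5396, 0.0595, 0.1417]
tool_rot: [0.0, -0.591, 0.807, 0.0]
wrist_force: [-0.2, 0.1, 0.3]
gripper_width: 0.0503
[-9.38546636e-03  1.96726619e-01 -3.26086583e-01  1.04788467e+00
  7.48742716e-05 -1.27428493e+00] [0.53960665 0.05946004 0.14170926] [ 4.82164754e-02 -3.71016455e+01  2.64133841e+01  5.77444013e-02
  1.41267352e-03  4.97198605e-03] [ 0.03362815 -0.05487854 -0.00176194] 252.47340096222428
1075 ((538.6919555664062, 56.76129913330078), (39.402679443359375, 11.797379493713379), 73.53311920166016)
```

View pics/w5.png

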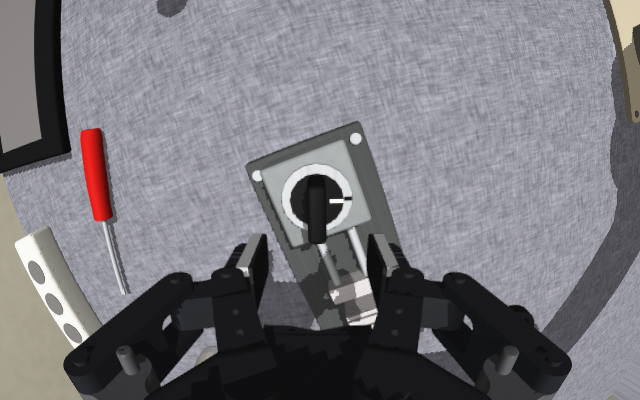

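```bash
python3 -m pendant '[[[-0.0005,-0.0018,-0.02],[0,0,0.8],0.05],[[0,0,-0.03],[0,0,0],0.05],[[0,0,-0.015],[0,0,0],0.05],[[0,0,-0.005],[0,0,0],0.05],[[0,0,0],[0,0,0],0.03],[[0,0,0],[0,0,0],0.018],[[0,0,0],[0,0,0],0.004],[[0,0,0],[0,0,0],0.004],[[0,0,0],[0,0,0],0.004],[[0,0,0],[0,0,0],0.004]]' 50
python3 - <<'E'
from h import *
s=arm.read_state()
p,d=arm.read_camera("wrist"); cv2.imwrite("pics/w6.png",p)
for i in range(3):
    s=arm.read_state(); print(s['joint_efforts'][5],s['ft_torque'],s['wrist_force']); arm.read_camera("side")
print(s['q'],s['tcp_pos'],np.degrees(2*np.arctan2(s['tool_rot'][2],s['tool_rot'][1])))
E
```

```text
time: 13.6
tcp_pos: [0.5394, 0.0573, 0.0726]
tool_rot: [0.001, -0.597, 0.802, -0.0]
wrist_force: [-2.5, 0.8, 5.9]
gripper_width: 0.0111
-0.017405589460395277 [ 0.15056141  0.45574742 -0.0240395 ] [-1.83122728  0.90282159  6.64391047]
-0.017436944763176143 [ 0.07486813  0.47180725 -0.03485249] [-1.77842528  0.05375268  5.89668664]
-0.017437454662285745 [ 0.08403403  0.42534759 -0.03899601] [-1.65520471  0.27238179  5.66984691]
[-1.34751000e-02  2.66876157e-01 -4.01792521e-01  9.00865856e-01
  3.25662190e-04 -1.29420670e+00] [0.53941743 0.05733155 0.07257805] 253.38052727665018
```

View pics/w6.png

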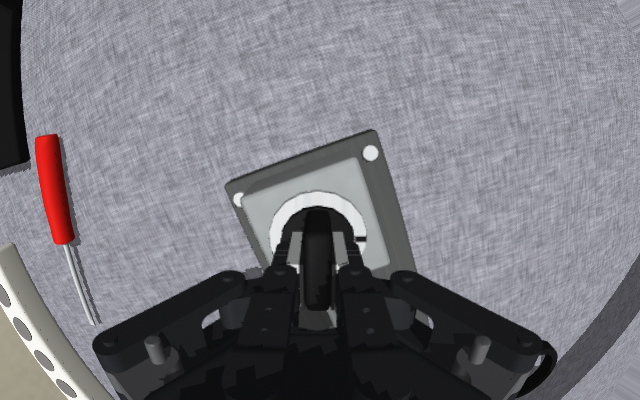

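```bash
cat > look.py <<'E'
import sys
from h import *
T=[];E=[]
s=arm.read_state()
p,d=arm.read_camera("wrist"); n=sys.argv[1]; cv2.imwrite(f"pics/{n}.png",cv2.resize(p[120:320,220:420],None,fx=3,fy=3,interpolation=cv2.INTER_CUBIC))
for i in range(4):
    s=arm.read_state(); T.append(s['ft_torque'][2]);E.append(s['joint_efforts'][5])
    if i<3: arm.read_camera("scene")
y=np.degrees(2*np.arctan2(s['tool_rot'][2],s['tool_rot'][1]))%360
print("t",s['time'],"ftz",np.round(np.mean(T),4),"eff6",np.round(np.mean(E),4),"yaw",round(y,2),"turned",round((253.38-y)%360,2),"tcp",np.round(s['tcp_pos'],4),"F",np.round(s['wrist_force'],1),"q6",s['q'][5])
# black tick angle about collar centre (image)
P=cloud("wrist",d);r=np.hypot(P[...,0]-.539,P[...,1]-.0577);
g=p.sum(2)/3
m=(r>.0208)&(r<.0265)&(P[...,2]>.05)&(P[...,2]<.07)&(d>0)
a=(np.degrees(np.arctan2(P[...,1]-.0577,P[...,0]-.539))-y)%360
k=m&(g<45);
if k.sum(): 
  h,e=np.histogram(a[k],bins=72,range=(0,360));print([(int(b),int(c)) for b,c in zip(e,h) if c])
E
python3 -m pendant '[[[0,0,0],[0,0,-5],0.004],[[0,0,0],[0,0,-8],0.004],[[0,0,0],[0,0,-8],0.004],[[0,0,0],[0,0,-8],0.004],[[0,0,0],[0,0,-6],0.004],[[0,0,0],[0,0,0],0.004]]' 
python3 look.py a1
```

```text
time: 14.55
tcp_pos: [0.5393, 0.0573, 0.0726]
tool_rot: [0.001, -0.328, 0.945, -0.0]
wrist_force: [-2.8, 0.5, 6.3]
gripper_width: 0.0111
t 14.75 ftz -0.0922 eff6 -0.083 yaw 218.36 turned 35.02 tcp [0.5393 0.0573 0.0726] F [-2.   0.9  6.3] q6 -0.6830919437303231
[(265, 12), (270, 21), (275, 1)]
```

View pics/a1.png

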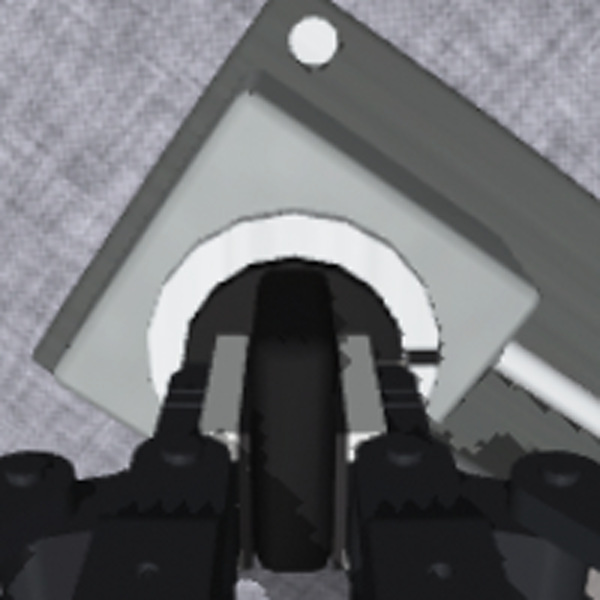

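```bash
python3 -m pendant '[[[0,0,0],[0,0,-8],0.004],[[0,0,0],[0,0,-8],0.004],[[0,0,0],[0,0,-8],0.004],[[0,0,0],[0,0,-6],0.004],[[0,0,0],[0,0,0],0.004]]' 
python3 look.py a2
python3 -m pendant '[[[0,0,0],[0,0,-5],0.004],[[0,0,0],[0,0,-5],0.004],[[0,0,0],[0,0,-5],0.004],[[0,0,0],[0,0,0],0.004]]' 
python3 look.py a3
```

```text
time: 15.38
tcp_pos: [0.5393, 0.0573, 0.0726]
tool_rot: [0.001, -0.073, 0.997, 0.0]
wrist_force: [-1.4, 0.5, 7.0]
gripper_width: 0.0111
t 15.575 ftz -0.0868 eff6 -0.083 yaw 188.37 turned 65.01 tcp [0.5393 0.0573 0.0726] F [-2.5  1.1  6.1] q6 -0.15948874203432742
[(265, 14), (270, 21)]
time: 16.08
tcp_pos: [0.5393, 0.0573, 0.0726]
tool_rot: [0.0, 0.058, 0.998, 0.0]
wrist_force: [-2.2, 1.0, 5.8]
gripper_width: 0.0114
t 16.275 ftz -0.0914 eff6 -0.0843 yaw 173.37 turned 80.01 tcp [0.5393 0.0573 0.0726] F [-2.   0.6  6.1] q6 0.10228419730424614
[(265, 16), (270, 21)]
```

View pics/a3.png

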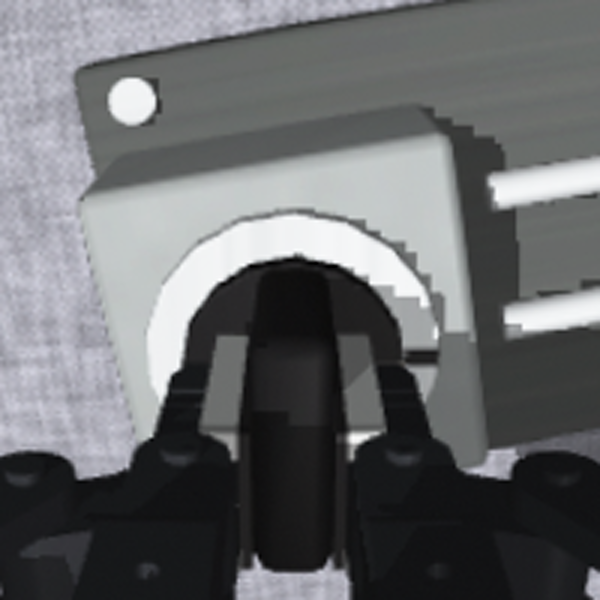

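```bash
for i in 1 2 3; do python3 -m pendant '[[[0,0,0],[0,0,-4],0.004],[[0,0,0],[0,0,-4],0.004],[[0,0,0],[0,0,0],0.004]]' >/dev/null
python3 look.py b$i; done
```

```text
t 16.85 ftz -0.0736 eff6 -0.0856 yaw 165.36 turned 88.02 tcp [0.5393 0.0573 0.0726] F [-2.8  0.2  6.1] q6 0.2419326592803224
[(265, 14), (270, 22)]
t 17.425 ftz -0.0967 eff6 -0.0857 yaw 157.36 turned 96.02 tcp [0.5393 0.0573 0.0726] F [-2.9  0.5  6.3] q6 0.38159233068909143
[(265, 12), (270, 25)]
t 18.0 ftz -0.0563 eff6 -0.0711 yaw 149.37 turned 104.01 tcp [0.5393 0.0573 0.0726] F [-2.3  0.2  6.1] q6 0.5211405130695625
[(265, 16), (270, 23)]
```

```bash
for i in 1 2 3; do python3 -m pendant '[[[0,0,0],[0,0,-3],0.004]]' >/dev/null
python3 look.py c$i; done
```

```text
t 18.325 ftz -0.0266 eff6 0.0276 yaw 146.37 turned 107.01 tcp [0.5393 0.0573 0.0726] F [-1.6  0.5  6.2] q6 0.5734645748625967
[(265, 16), (270, 23)]
t 18.65 ftz -0.0295 eff6 0.0317 yaw 143.37 turned 110.01 tcp [0.5393 0.0573 0.0726] F [-2.3  1.7  7.4] q6 0.6257786997253385
[(265, 20), (270, 20)]
t 18.975 ftz -0.0454 eff6 0.0319 yaw 140.37 turned 113.01 tcp [0.5393 0.0573 0.0726] F [-2.8  0.7  6.1] q6 0.6781381517152247
[(265, 18), (270, 22)]
```

View pics/c3.png

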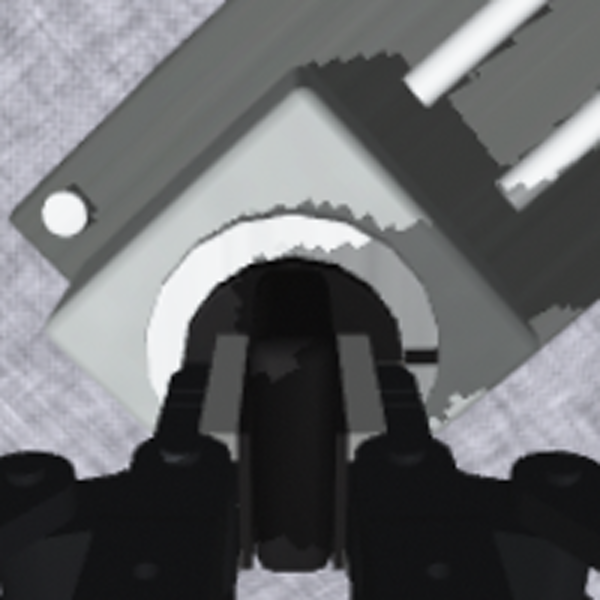

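```bash
sed -i "s/^s=arm.read_state()$/s=arm.read_state();print('now ftz',s['ft_torque'][2].round(3),'eff',s['joint_efforts'][5].round(4),'v6',s['joint_vel'][5].round(3))/" look.py
for i in 1 2; do python3 -m pendant '[[[0,0,0],[0,0,-1.5],0.004],[[0,0,0],[0,0,-1.5],0.004]]' >/dev/null
python3 look.py d$i; done
python3 - <<'E'
from h import *
p,d=arm.read_camera("side"); cv2.imwrite("pics/s7.png",cv2.resize(p[180:300,240:380],None,fx=5,fy=5,interpolation=cv2.INTER_CUBIC))
p,d=arm.read_camera("scene"); cv2.imwrite("pics/sc7.png",cv2.resize(p[120:230,270:400],None,fx=5,fy=5,interpolation=cv2.INTER_CUBIC))
E
```

```text
now ftz 0.198 eff 0.0768 v6 0.206
t 19.425 ftz 0.0773 eff6 0.1223 yaw 137.4 turned 115.98 tcp [0.5393 0.0573 0.0726] F [-1.5 -0.1  6.5] q6 0.7300996691877655
[(265, 17), (270, 22)]
now ftz 0.231 eff 0.0829 v6 0.207
t 19.875 ftz 0.1317 eff6 0.1276 yaw 134.4 turned 118.98 tcp [0.5393 0.0573 0.0726] F [-2.9  1.   7.2] q6 0.7824361830568697
[(265, 2), (270, 30), (275, 8)]
```

View pics/d2.png

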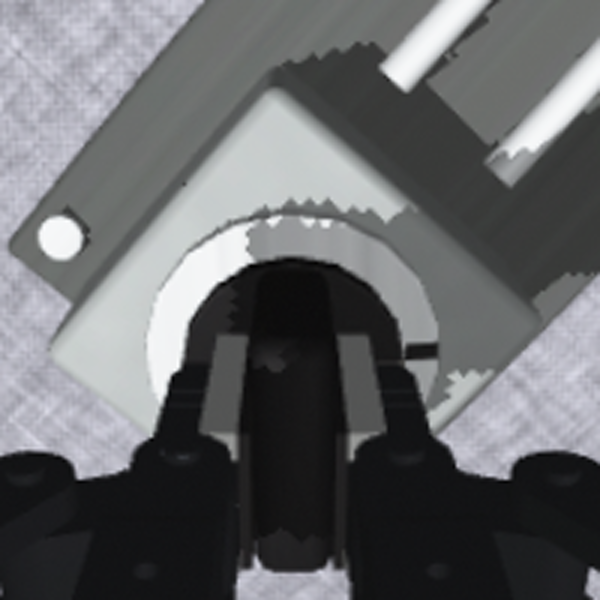

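View pics/s7.png

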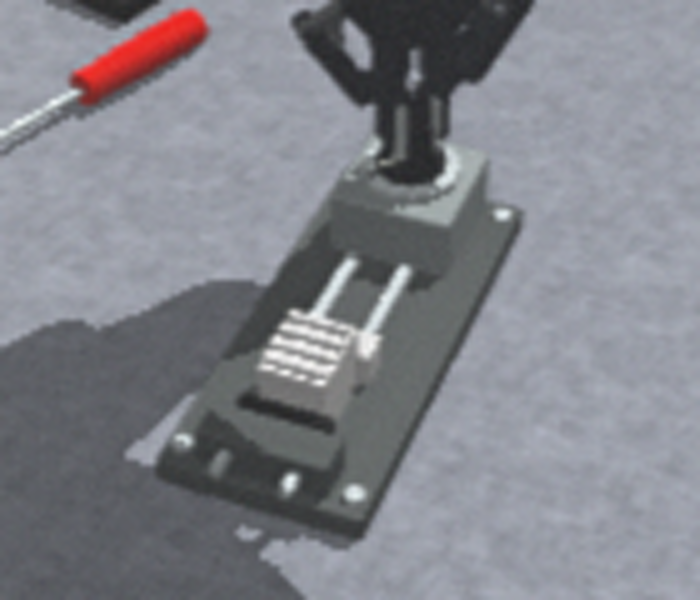

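View pics/sc7.png

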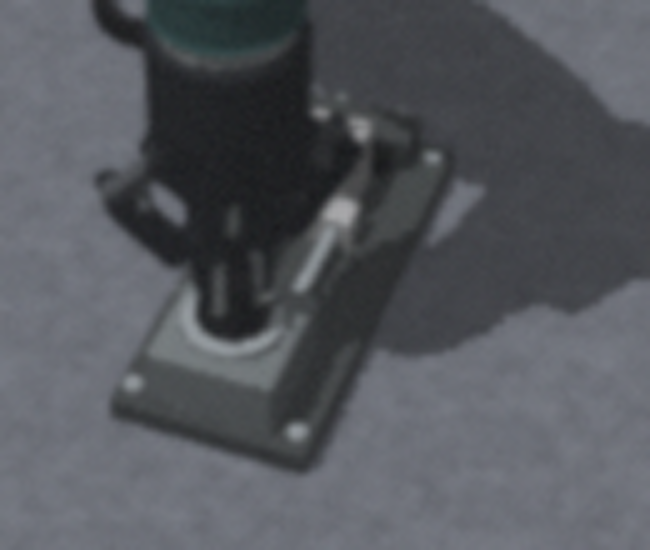

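```bash
python3 -m pendant '[[[0,0,0],[0,0,-1.5],0.004],[[0,0,0],[0,0,-1.5],0.004]]' >/dev/null
python3 look.py e1
```

```text
now ftz 0.262 eff 0.0828 v6 0.206
t 20.425 ftz 0.0746 eff6 0.1276 yaw 131.4 turned 121.98 tcp [0.5392 0.0574 0.0726] F [-2.8  0.   6.1] q6 0.8348159534112166
[(270, 13), (275, 27)]
```

View pics/e1.png

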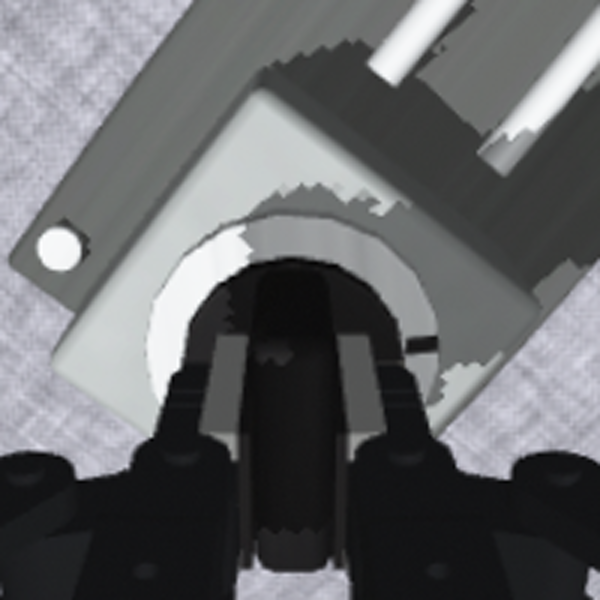

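```bash
python3 -m pendant '[[[0,0,0],[0,0,0],0.03],[[0,0,0],[0,0,0],0.05],[[0,0,0],[0,0,0],0.05],[[0,0,0.02],[0,0,0],0.05],[[0,0,0.05],[0,0,0],0.05],[[0,-0.01,0.05],[0,0,0],0.05],[[0,-0.03,0.03],[0,0,10],0.05],[[0,-0.03,0],[0,0,-10],0.05],[[0,-0.03,0],[0,0,-10],0.05],[[0,-0.01,0],[0,0,-10],0.05],[[0,0,0],[0,0,0],0.05],[[0,0,0],[0,0,0],0.05]]'
python3 - <<'E'
from h import *
s=arm.read_state();k=arm.calibration("wrist")
p,d=arm.read_camera("wrist"); cv2.imwrite("pics/w8.png",p);np.save("pics/w8.npy",d)
P=cloud("wrist",d,k);P=P.reshape(-1,3)[(d>0).ravel()]
a=np.radians(93.55);ex=np.array([np.cos(a),np.sin(a)]);ey=np.array([-ex[1],ex[0]])
C=np.array([.5338,.1420]);q=P[:,:2]-C;x=q@ex*1000;y=q@ey*1000;z=P[:,2]*1000
m=(abs(x)<140)&(abs(y)<70)
for n,c in [("plate",(z>12)&(z<20)),("jaw",(z>34)&(z<39)&(x>0)&(x<60)),("module",(z>53)&(z<62)&(x>0)),("blk",(z>33)&(z<42)&(x>75))]:
    i=m&c
    if i.sum():print(n,i.sum(),"x",np.round(np.percentile(x[i],[0,1,50,99,100]),1),"y",np.round(np.percentile(y[i],[0,1,50,99,100]),1))
i=m&(z>53)&(z<62)&(x>0)
print(cv2.minAreaRect(np.stack([x,y],-1)[i].astype(np.float32)))
p2,_=arm.read_camera("side"); cv2.imwrite("pics/s8.png",cv2.resize(p2[180:300,240:380],None,fx=5,fy=5,interpolation=cv2.INTER_CUBIC))
print(arm.calibration("wrist")['T'][:3,3])
E
```

```text
time: 21.92
tcp_pos: [0.5388, -0.0525, 0.2212]
tool_rot: [-0.0, 0.563, 0.827, 0.0]
wrist_force: [-0.3, 0.8, 0.0]
gripper_width: 0.0499
plate 6202 x [-125.6 -124.3  -30.4   33.6   43. ] y [-55.2 -53.9  -2.1  54.5  55.7]
((0.0, 0.0), (0.0, 0.0), 0.0)
[0.51335395 0.01221958 0.36430894]
```

View pics/w8.png

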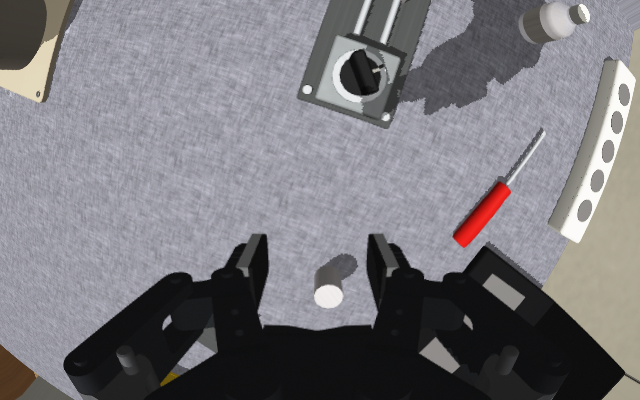

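View pics/s8.png

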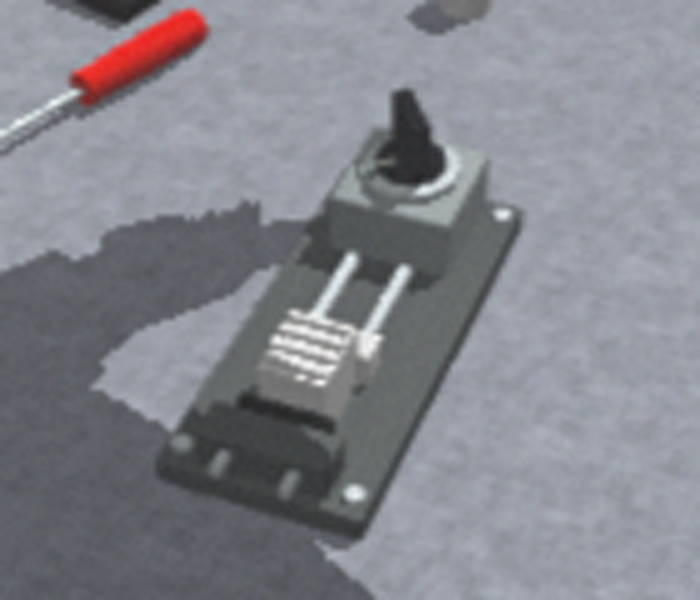

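```bash
python3 -m pendant '[[[0,0.04,0],[0,0,-9],0.05],[[0,0.045,0],[0,0,-9],0.05],[[0,0.035,0],[0,0,0],0.05],[[0,0,0],[0,0,0],0.05],[[0,0,0],[0,0,0],0.05]]'
python3 - <<'E'
from h import *
s=arm.read_state();k=arm.calibration("wrist")
p,d=arm.read_camera("wrist"); cv2.imwrite("pics/w9.png",cv2.resize(p[0:240,220:460],None,fx=2.5,fy=2.5,interpolation=cv2.INTER_CUBIC))
P=cloud("wrist",d,k);P=P.reshape(-1,3)[(d>0).ravel()]
a=np.radians(93.55);ex=np.array([np.cos(a),np.sin(a)]);ey=np.array([-ex[1],ex[0]])
C=np.array([.5338,.1420]);q=P[:,:2]-C;x=q@ex*1000;y=q@ey*1000;z=P[:,2]*1000
m=(abs(x)<140)&(abs(y)<70)
for n,c in [("plate",(z>12)&(z<20)),("jaw",(z>34)&(z<39)&(x>0)&(x<60)),("module",(z>53)&(z<62)&(x>0)),("blk",(z>33)&(z<42)&(x>75))]:
    i=m&c
    if i.sum():print(n,i.sum(),"x",np.round(np.percentile(x[i],[0,1,50,99,100]),1),"y",np.round(np.percentile(y[i],[0,1,50,99,100]),1))
i=m&(z>53)&(z<62)&(x>0)
print(cv2.minAreaRect(np.stack([x,y],-1)[i].astype(np.float32)),np.percentile(z[i],[5,50,95]))
E
```

```text
time: 22.65
tcp_pos: [0.5388, 0.0673, 0.2214]
tool_rot: [0.0, 0.685, 0.728, -0.0]
wrist_force: [-0.4, -0.6, -0.5]
gripper_width: 0.0498
plate 11343 x [-123.9 -118.7    3.3  118.2  123. ] y [-55.4 -54.4  -1.   54.1  55.5]
jaw 862 x [22.9 23.  31.7 41.4 41.6] y [-25.  -24.9   0.1  25.   25.2]
module 1527 x [41.4 41.6 62.2 84.5 85.3] y [-16.6 -16.5   1.1  18.8  19.8]
blk 1233 x [ 84.8  85.6 102.6 113.4 114.8] y [-35.  -34.5  -0.9  33.7  35. ]
((63.32971954345703, 1.5890159606933594), (43.92337417602539, 36.35099411010742), 0.11950084567070007) [55.11376979 57.12776013 60.64491039]
```

View pics/w9.png

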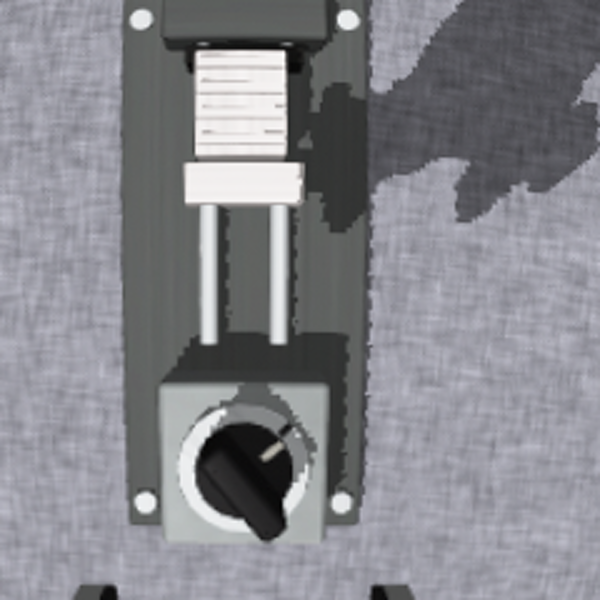

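```bash
python3 -c "
from station import arm
print(arm.finish_job())"
```

```text
the job is handed in; nothing more can be done
None
```

The module is standing on the clamp bed with its longer side from jaw to jaw, clamped, and the job is handed in at about 23 s of the 64 s allowed.

- **Placing:** I gripped the module across its short sides, stood it between jaw and pad, and let go before touching the knob. The bed contact force was about 10 N.
- **Closing:** I turned the knob about 122° clockwise. I stopped once the torque had levelled off at about 0.2–0.26 N m and the black tick no longer turned with the knob. The slip was about 5–8° (0.1–0.14 rad).
- **Last wrist picture:** The jaw face is at clamp x ≈ 41.5 mm and the module spans about 41.4 to 85.3 mm. The pad is therefore at its home position of 85 mm. The module is upright, within about 0.2° of the clamp axis and about 1.5 mm to one side. The ticks are only slightly apart, and the gripper is clear and touching nothing.
- **Bystanders:** I did not notice any of them moved in the pictures, but I did not re-measure them individually.
- **Disagreements:** Torque read with the arm held still was misleading, showing a leftover of up to 0.09 N m in the opposite direction. I therefore judged the slip by the torque while turning and by the ticks. The fixed cameras disagreed by about 5 mm on position, so I used the wrist camera.

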